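Take the swinging marble bucket off its stand and put it on the buyer's tray

TASK

A buyer has paid for the zinc bucket of marbles hanging in the green swing stand: turn both red-knobbed keepers outward, well clear of the stand's forks, then lift the bucket by its wooden grip straight up off its pivots without letting it swing, tip or catch. Carry it upright over to the buyer's tray and set it down gently, standing wholly on the round cork pad between the two amber tumblers, with every marble still inside, and let go. Leave the tumblers and the other goods where they stand.

Things in the scene. Friction and masses are not known exactly. Their poses are not given: they have to be found in the camera images.
- stand: Fixed green swing stand; origin centre of underside. Foot plate 100 (own x) x 190 (y) x 12 mm. Posts at own y +75 and -75 mm, 34 (x) x 14 (y) mm, each with a vertical slot open at the top, 14 mm wide in x, floor at height 115, prongs to 135 mm; the bucket's trunnions lie in the slots. On either side of the table, turned up to 0.45 rad.
- keeper_left (a joint): Brass keeper plate (10 mm wide, reaching 32 mm, heights 137-142 mm) on the post at stand own y +75, vertical pivot at stand own (-12, +75) mm. 0: along the stand's +x, shutting the slot; grows swinging outward to the stand's +y (counter-clockwise from above), stop 1.9. Slot clear from 1.4 rad. Starts 0 to 0.5; stays where left (under 1 N at the knob).
- keeper_right (a joint): The same on the post at the stand's own y = -75 mm, pivot at stand own (-12, -75) mm; grows as it swings outward towards the stand's -y (clockwise from above). 0 along the stand's +x, stop at 1.9, slot clear from 1.4 rad.
- knob_left (a point): The red upright round knob on the left keeper, diameter 12 mm, 26 mm from the keeper's pivot, standing from height 142 to 182 mm; this point is on its axis at height 166 mm. It can be pinched from above or pushed sideways.
- knob_right (a point): The red knob on the right keeper, same sizes; point on its axis at height 166 mm.
- bucket: Open zinc bucket, loose, 0.22-0.45 kg, swings freely. Origin centre of underside, z its axis. Diameter 72 mm at the foot, 90 at the rim, 80 tall. Trunnion pins, diameter 10, along own +y and -y, 60 mm above the underside, ends 87 mm from the axis; collars (diameter 18) out to 62 mm. Starts level, axes parallel to the stand's, underside at height 60 mm.
- bucket_grip (a point): Centre of the wooden grip bar fixed to the bucket on a rigid wire arch (in its y-z plane): 14 mm thick (own x), 66 long (own y), 16 tall, 105 to 121 mm above the underside; point on the bucket's axis, 113 mm above the underside. Gripped across its thickness from above, it stops the swing.
- bucket_in (a point): Centre of the bucket's inner floor, 5 mm above its underside.
- marble0_center (a point): Centre of a loose amber marble, diameter 22 mm, in the bucket.
- marble1_center (a point): Centre of a loose green marble, diameter 22 mm, in the bucket.
- marble2_center (a point): Centre of a loose blue marble, diameter 22 mm, in the bucket.
- tray: The buyer's dark wooden tray, fixed: 240 (own x) x 300 (own y) mm, rim 30 mm high, walls and floor 6 mm thick; origin centre of its underside, on the table. On the other side of the table from the stand.
- pad: Round cork pad, fixed, diameter 110 mm, 4 mm thick, on the tray's floor; origin centre of its underside (height 6 mm), top at height 10 mm. The bucket is to stand here, turned any way about the vertical that keeps its trunnions off the tumblers.
- tumbler0: Amber glass tumbler standing in the tray about 95 mm from the pad's centre, loose: mouth diameter 60 mm, 88 mm tall, origin centre of its underside (height 6 mm). So tall that a trunnion pointing at it would hit it.
- tumbler1: The second tumbler, the same, on the opposite side of the pad.
- vase: Tall slim blue vase, 44 mm diameter, 195 mm tall, loose, between stand and tray; origin centre of its underside.
- mug: White mug, 76 mm diameter plus a handle on its own +y, 90 mm tall, loose, close to the near side of the stand; origin centre of its underside.
- tin: Red tin, 72 mm diameter, 105 mm tall, loose, close to the far side of the stand; origin centre of its underside.
- candlestick: Brass candlestick, 52 mm foot, 100 mm tall, loose, beyond the vase; origin centre of its underside.
Not all that is in view belongs to the job. Leave any purple look-alike of the bucket alone. Leave any pink look-alike of the stand alone.

How it is judged:
By the outcome, as a careful person would: the job done as asked, in the order asked, and still so for the second after the job is handed in, with the robot touching nothing.
It also fails if it takes over 67 s, if anything falls off the work surface, if the arm or the gripper's body presses on something with over 40 N, if the wrist force passes 120 N, or if a joint passes its speed limit or range.

ROBOT

A 7-joint arm with a two-finger parallel gripper is mounted at the origin on the work surface. World frame = base frame: x ahead of the robot, y to its left, z up, the work surface at z = 0. Lengths are in m, angles in rad, forces in N, time in s.
With the tool pointing down it reaches from about 0.425 to 0.925 m from the base axis. Payload 6.8 kg.
Tool frame: the origin (TCP) lies on the mounting face of the last link; the fingertips stand 173 mm ahead of it and the grasp point (between the pads) lies 155 mm ahead of it; z points along the fingers, y is the line along which they close (so a half turn about z gives the same grasp; the last joint's range is limited). The gripper opens to 85 mm and grips with 20 to 120 N. Pads are 22 mm wide; open, the fingers measure 114 mm over their backs; the gripper's body (76 mm by 85 mm) begins 54 mm behind the grasp point. The pads swing forward as they close: fully open they stand 13 mm farther back than shut.
Start: joints at [-1.252, 0.477, 0.022, 1.555, -0.011, 1.109, -0.083], TCP at [0.279, 0.614, 0.405] pointing down, gripper open.
Joint ranges: [-2.96, 2.96], [-0.34, 2.1], [-1.41, 1.46], [0.24, 2.44], [-1.37, 4.51], [0.17, 1.92], [-2.96, 2.96]. Speed limits (rad/s): [2.39, 2.39, 3.14, 3.14, 3.14, 3.14, 3.14].

INTERFACE

Orientations are given as a rotation vector (axis times angle).
In Python, from bench import r gives the robot as it stands.
- The arm moves only by the tool carry_out, never from a script. Its argument "moves" is a list of rows, each a list of 5 numbers: the shift along the tool's x, y, z in m, then the turn about the tool's z in rad, then the finger opening in m, from 0 to 0.0854. In form: [[dx, dy, dz, roll, claw], ...]. A call has exactly 8 rows; each row is the pose to reach, as a shift and turn from the pose commanded when the call began, along the tool's axes at that moment; what a row does not reach only later rows make up. A row lasts 1/10 s, in which the tool goes at most 50 mm and 8.59 degrees, less where a joint would pass 70% of its speed; a pose out of reach is approached as far as the arm can. A call with a gripper value outside its range is refused whole. The fingers move at their own pace and stop on an object; "force" is the grip in N (left out, the last holds). Time passes only in rows, so rows that repeat a pose let the fingers close, or fill a call up. It gives the time, the measured TCP pose, the force, the opening and the grip force at its end, in the units of the state.
- r.get_obs(): the state, without advancing time (a new reading comes with each control period).
- r.grab_frame(name): name is "scene" or "side" or "wrist"; returns the picture (480x640x3 uint8, red, green, blue); there is no depth.
- r.calibration(name): a dict with "fx", "fy", "cx", "cy" (pixels), "k1" (the pictures are not rectified: a ray, as slopes to the right and down, at radius r is drawn at 1 + k1 r^2 times it, then the intrinsics apply), "rvec" (rotation vector, rad) and "tvec" (3), from world to camera coordinates, as OpenCV has them. Camera axes: x right, y down, z forward; pixel columns grow to the right and rows downward; lengths in m; the calibration is good to about 2 mm. A picture is of the moment at which its call begins: read the wrist's pose just before it. calibration takes no time and is no camera call; for the wrist camera it gives the pose at the moment of the call.
- r.hand_in(): hands the job in; it is judged then, once.
The state is a dict: "clock": time; "joints": joint angles; "qvel": joint speeds; "tau": joint torques, N m; "tcp_pos": TCP position; "orientation": TCP orientation; "contact_force": force on the tool from outside, world axes, zero at the start; "moment": the same for the moment, N m; "grip_width": finger opening in m; "gripper_force": force on a finger pad.
Only numpy, scipy, OpenCV 4.12 (cv2) and the standard library are available. Lean on these libraries where they do the work, as an engineer would, in place of code of your own. Each camera call takes 0.05 s, during which the arm holds its last target. There are 200 camera calls.

## Working session

There is one attempt and no reset: what is moved stays moved. The work goes in short steps, Python scripts to look and compute and a tool call to move; the robot and the scene stay as the last step left them, time stands still between calls to the robot, and variables do not carry over. Pictures are saved under pics/ and viewed, at most 14 in all, crops included, and the job is handed in when it is done.

Besides the shell and the picture viewer there is one more tool, called after "Request:" as name([rows], argument=value, ...), one row to a line, values as JSON. carry_out: Moves the arm, as the interface text tells. Its arguments: {"type":"object","properties":{"moves":{"type":"array","items":{"type":"array","items":{"type":"number"}}},"force":{"type":"number"}},"required":["moves"]}

```bash
mkdir -p pics; ls; python3 - <<'E'
from bench import r
import cv2
for n in ("scene","side"):
    cv2.imwrite(f"pics/{n}0.png", r.grab_frame(n)[:,:,::-1])
    print(n,r.calibration(n))
print(r.get_obs())
E
```

```text
pics
scene {'fx': 534.7421302649519, 'fy': 534.7421302649519, 'cx': 318.08226889338766, 'cy': 240.03767612696768, 'k1': -0.11549927966501368, 'rvec': array([ 2.07129949,  1.61575386, -0.47959653]), 'tvec': array([-0.18048816, -0.29810491,  1.63267031])}
side {'fx': 448.7775049962057, 'fy': 448.7775049962057, 'cx': 322.60635624461077, 'cy': 240.65130823075273, 'k1': -0.04443130410615221, 'rvec': array([ 0.10600645, -2.85790855,  1.19523941]), 'tvec': array([0.49393268, 0.05319753, 1.0053178 ])}
{'clock': 0.1, 'joints': array([-1.25211216,  0.47775116,  0.02232   ,  1.55635851, -0.01148115,
        1.10929867, -0.08308132]), 'qvel': array([-0.00073201, -0.00191239,  0.00085384, -0.00285696, -0.00157181,
       -0.00093526, -0.00219626]), 'tau': array([ 5.05067990e-03, -5.97753096e+01,  1.61417004e+00, -2.81952864e+01,
        1.29208207e-02,  5.08877172e-03, -2.32608522e-05]), 'tcp_pos': array([0.27929268, 0.61423565, 0.40379715]), 'orientation': array([-6.65162898e-01, -3.07013321e+00,  2.62636789e-03]), 'contact_force': array([ 0.18738473, -0.36883932, -0.09799554]), 'moment': array([-0.01517612, -0.00494185, -0.00691586]), 'gripper_force': 0.0, 'grip_width': 0.0853773264198332}
```

View pics/scene0.png

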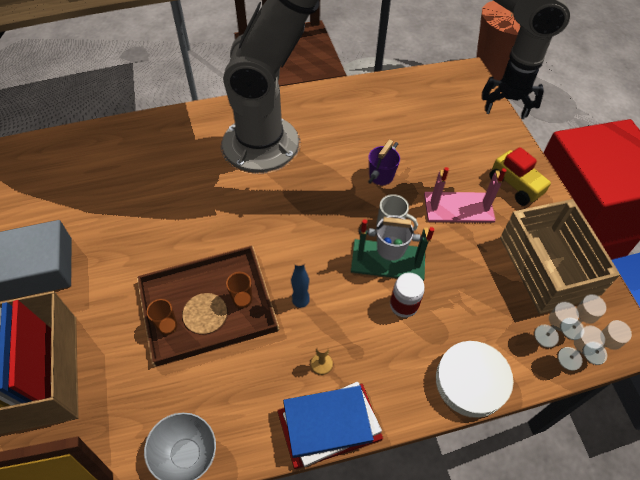

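View pics/side0.png

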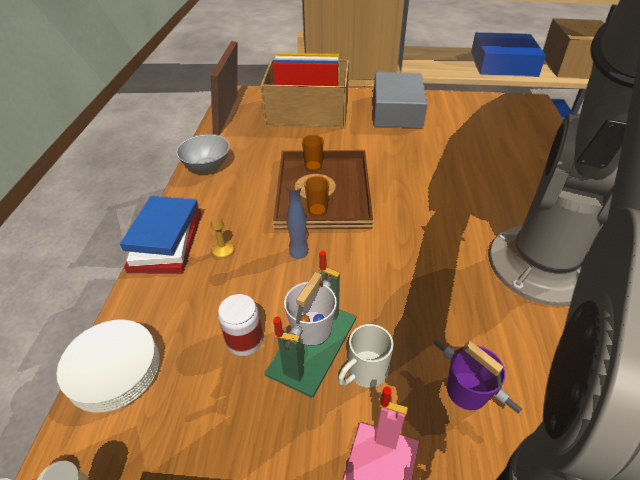

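The scene picture shows the green stand with the zinc bucket at about (392,245), grip (397,222), knobs (362,228) and (431,235). The pad is at (205,313), the tumblers at (160,317) and (239,290), and the vase at (300,285).

Possible mix-ups: the purple bucket at (383,165), the pink stand at (460,205) with its red knobs at (444,172) and (500,173), and the bowl at (180,445). I choose the zinc bucket in the green stand and will check it with a crop.

```bash
cat > h.py <<'E'
import numpy as np, cv2
from scipy.spatial.transform import Rotation as R
from bench import r
def cam(n):
    c=r.calibration(n); K=np.array([[c['fx'],0,c['cx']],[0,c['fy'],c['cy']],[0,0,1.]])
    return dict(K=K,d=np.array([c['k1'],0,0,0.]),rv=np.asarray(c['rvec']),t=np.asarray(c['tvec']))
def ray(c,px):
    u=cv2.undistortPoints(np.array([[px]],float),c['K'],c['d'])[0,0]
    M=R.from_rotvec(c['rv']).as_matrix(); d=M.T@np.array([u[0],u[1],1.]); return -M.T@c['t'], d/np.linalg.norm(d)
def onz(c,px,z):
    o,d=ray(c,px); return o+d*(z-o[2])/d[2]
def proj(c,P): return cv2.projectPoints(np.atleast_2d(np.array(P,float)),c['rv'],c['t'],c['K'],c['d'])[0][:,0]
def tri(c1,p1,c2,p2):
    a,u=ray(c1,p1); b,v=ray(c2,p2)
    s=np.linalg.lstsq(np.c_[u,-v],b-a,rcond=None)[0]; A=a+s[0]*u;B=b+s[1]*v
    return (A+B)/2, np.linalg.norm(A-B)
def blobs(im,win,lo,hi,amin=15):
    x0,y0,x1,y1=win; h=cv2.cvtColor(im[y0:y1,x0:x1],cv2.COLOR_RGB2HSV)
    m=cv2.inRange(h,lo,hi) if lo[0]<=hi[0] else cv2.inRange(h,(lo[0],*lo[1:]),(180,*hi[1:]))|cv2.inRange(h,(0,*lo[1:]),hi)
    n,l,s,c=cv2.connectedComponentsWithStats(m)
    return [(c[i]+[x0,y0],s[i][4],s[i][:4]+[x0,y0,0,0]) for i in range(1,n) if s[i][4]>=amin]
E
python3 - <<'E'
from h import *
S=cv2.imread("pics/scene0.png")[:,:,::-1].copy();D=cv2.imread("pics/side0.png")[:,:,::-1].copy()
def show(t,b):
    for c,a,s in b: print(t,c.round(1),a,s)
show('S red',blobs(S,(345,210,445,265),(172,150,90),(6,255,255)))
show('D red',blobs(D,(262,245,345,345),(172,150,90),(6,255,255)))
show('S tan',blobs(S,(378,212,420,232),(9,80,120),(22,255,255)))
show('D tan',blobs(D,(290,265,330,310),(9,60,120),(22,255,255)))
show('S pad',blobs(S,(175,285,235,340),(10,80,130),(22,255,255),100))
show('S tumb',blobs(S,(140,265,260,340),(5,180,60),(14,255,255),60))
show('S green',blobs(S,(340,225,440,290),(65,80,20),(95,255,255),100))
a=cv2.resize(S[190:290,335:455],None,fx=5,fy=5,interpolation=2);b=cv2.resize(S[240:350,135:265],(650,550),interpolation=2)
cv2.imwrite("pics/crop1.png",a[:,:,::-1]);cv2.imwrite("pics/crop2.png",b[:,:,::-1])
cs=cam('scene');print('pad',onz(cs,(205,313.5),.01))
E
```

```text
S red [364.6 221.2] 21 [362 219   6   5]
S red [431.2 228.6] 16 [429 227   5   4]
D red [322.5 259.9] 109 [320 251   6  19]
D red [277.8 326. ] 127 [274 317   8  20]
S tan [398.9 220.7] 148 [383 217  31  10]
S tan [417.6 224.6] 51 [414 217   6  15]
D tan [306.1 279.9] 921 [290 265  40  42]
S pad [201.5 314. ] 1174 [183 293  44  40]
S tumb [238.9 290. ] 494 [226 272  26  35]
S tumb [161.5 316.9] 583 [146 299  32  35]
S green [387.2 259.6] 1896 [351 232  76  48]
pad [ 0.54129353 -0.2371245   0.01      ]
```

View pics/crop1.png

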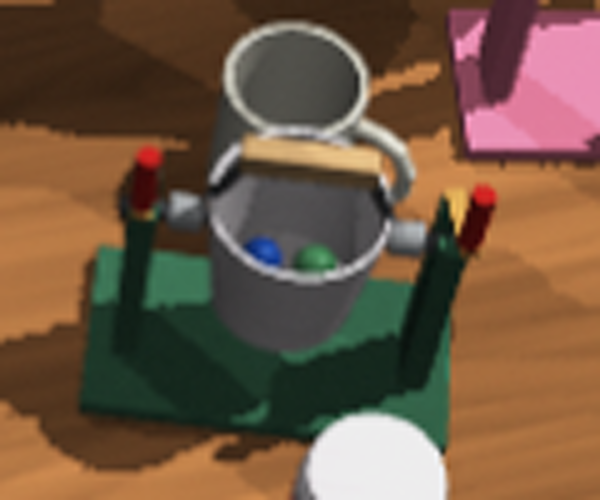

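The crop confirms the zinc bucket with marbles in the green stand, with red knob tops at (365,221) and (432,229), the grip top at (397,221), and the mug close behind.

```bash
python3 - <<'E'
from h import *
S=cv2.imread("pics/scene0.png")[:,:,::-1].copy();D=cv2.imread("pics/side0.png")[:,:,::-1].copy()
cs,cd=cam('scene'),cam('side')
for n,p,q in(('R',(365,221.2),(322.7,252.5)),('L',(431.6,228.8),(277.3,319))):
    print(n,onz(cs,p,.182),onz(cd,q,.182),tri(cs,p,cd,q))
print('grip',onz(cs,(397.4,220.5),.181))
for p in((384.4,218),(411,222.4)): print('gripend',onz(cs,p,.181))
print('stand corners')
for p in((354.6,240),(351.5,272.5),(424,279),): print(onz(cs,p,.012))
print('vase top D',onz(cd,(295,192),.195),'S',onz(cs,(300.5,265.5),.195))
print('mug rim',onz(cs,(394.2,206.5),.09),'tin top',onz(cs,(410,284.5),.105))
print('candle top',onz(cs,(321,350),.1))
# pad edges / tumblers
h=cv2.cvtColor(S[285:340,175:235],cv2.COLOR_RGB2HSV)
m=cv2.inRange(h,(10,60,110),(24,255,255))
m=cv2.morphologyEx(m,cv2.MORPH_OPEN,np.ones((3,3)))
k=max(cv2.findContours(m,0,1)[0],key=cv2.contourArea)
P=np.array([onz(cs,p,.01)[:2] for p in k[:,0]+[175,285]])
A=np.c_[2*P,np.ones(len(P))];s=np.linalg.lstsq(A,(P**2).sum(1),rcond=None)[0]
print('pad fit',s[:2],'R',np.sqrt(s[2]+s[0]**2+s[1]**2))
E
```

```text
R [0.48411959 0.17388454 0.182     ] [0.47952612 0.17087976 0.182     ] (array([0.48143352, 0.17298113, 0.18194839]), np.float64(0.005053873329432704))
L [0.5419133  0.31855604 0.182     ] [0.53787865 0.3168537  0.182     ] (array([0.53955249, 0.31790368, 0.1813365 ]), np.float64(0.004149477015316863))
grip [0.49962565 0.2488287  0.181     ]
gripend [0.48543914 0.22133841 0.181     ]
gripend [0.51245284 0.27820378 0.181     ]
stand corners
[0.422158   0.17889488 0.012     ]
[0.51635285 0.1428223  0.012     ]
[0.57977328 0.31739798 0.012     ]
vase top D [0.54632848 0.02118547 0.195     ] S [ 0.57313752 -0.00136609  0.195     ]
mug rim [0.39511291 0.28904932 0.09      ] tin top [0.63166039 0.2454108  0.105     ]
candle top [0.73605435 0.00424185 0.1       ]
pad fit [ 0.53863307 -0.24310316] R 0.05054574315080721
```

View pics/crop2.png

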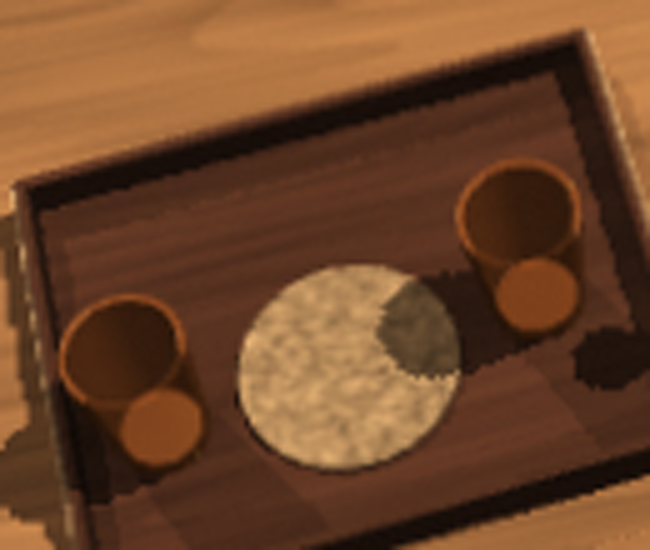

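The crop shows the pad centred at (205,313), with tumbler mouths at (239,282) and (160,310).

```bash
cat >> h.py <<'E'
def go(goal,yax=None):
    """goal: world tcp; yax: world angle of tool y (mod pi). prints shift in tool axes + roll"""
    o=r.get_obs(); M=R.from_rotvec(o['orientation']).as_matrix()
    d=M.T@(np.array(goal)-o['tcp_pos']); roll=0
    if yax is not None:
        cur=np.arctan2(M[1,1],M[0,1]); roll=-((yax-cur+np.pi/2)%np.pi-np.pi/2)
    print('tcp',o['tcp_pos'].round(4),'d',d.round(4),'roll',round(roll,3),'yang',round(np.arctan2(M[1,1],M[0,1]),3),'down',M[:,2].round(4))
E
python3 - <<'E'
from h import *
cs=cam('scene')
for p in((238.8,282),(159.6,310.4)): print('tumb',onz(cs,p,.094))
print('vase base/S',onz(cs,(300.5,302),0.0))
go((.48,.25,.47),-.36); print(r.get_obs()['joints'].round(3))
E
```

```text
tumb [ 0.52271539 -0.14021869  0.094     ]
tumb [ 0.55333891 -0.32997997  0.094     ]
vase base/S [ 5.61039116e-01 -1.79455030e-03  2.22044605e-16]
tcp [0.2793 0.6142 0.4038] d [-0.3335 -0.2486 -0.0657] roll 1.504 yang 1.144 down [-6.0e-04 -1.6e-03 -1.0e+00]
[-1.252  0.478  0.022  1.556 -0.011  1.109 -0.083]
```

Request:
carry_out([
  [-0.03,-0.02,-0.03,0.14,0.085],
  [-0.07,-0.05,-0.06,0.28,0.085],
  [-0.11,-0.08,-0.065,0.42,0.085],
  [-0.15,-0.11,-0.065,0.56,0.085],
  [-0.19,-0.14,-0.065,0.7,0.085],
  [-0.23,-0.17,-0.065,0.84,0.085],
  [-0.27,-0.2,-0.065,0.98,0.085],
  [-0.31,-0.23,-0.065,1.12,0.085],
])

```text
clock: 0.9
tcp_pos: [0.4631, 0.2815, 0.4696]
orientation: [-2.201, -2.242, 0.0]
contact_force: [0.8, 0.1, 0.7]
grip_width: 0.0851
gripper_force: 0.0
```

```bash
python3 - <<'E'
from h import *
go((.48,.25,.47),-.36); print(r.get_obs()['joints'].round(3))
E
```

```text
tcp [0.4631 0.2815 0.4696] d [-0.0318  0.0163 -0.0005] roll 0.378 yang 0.018 down [-3.e-04  1.e-04 -1.e+00]
[-0.971  0.2    0.364  1.815 -0.078  1.141 -0.563]
```

Request:
carry_out([
  [-0.01,0.005,0,0.12,0.085],
  [-0.02,0.01,0,0.24,0.085],
  [-0.03,0.015,0,0.36,0.085],
  [-0.032,0.016,0,0.378,0.085],
  [-0.032,0.016,0,0.378,0.06],
  [-0.032,0.016,0,0.378,0.05],
  [-0.032,0.016,0,0.378,0.05],
  [-0.032,0.016,0,0.378,0.05],
])

```text
clock: 1.7
tcp_pos: [0.4792, 0.2525, 0.4696]
orientation: [-2.576, -1.798, 0.0]
contact_force: [0.1, -0.1, -0.7]
grip_width: 0.0499
gripper_force: 0.0
```

```bash
python3 - <<'E'
from h import *
import pickle
go((.48,.25,.47),-.36)
c=cam('wrist'); im=r.grab_frame('wrist'); cv2.imwrite('pics/w1.png',im[:,:,::-1]); pickle.dump(c,open('w1.pkl','wb'))
C=np.array([.5,.2485]);y=-.36;ex=np.array([np.cos(y),np.sin(y)]);ey=np.array([-ex[1],ex[0]])
for n,a,b,z in(('L',.014,.075,.182),('R',.014,-.075,.182),('grip+',0,.033,.181),('grip-',0,-.033,.181)):
    print(n,proj(c,np.r_[C+a*ex+b*ey,z]).round(1))
E
```

```text
tcp [0.4792 0.2525 0.4696] d [-0.0021  0.0016 -0.0004] roll 0.008 yang -0.352 down [-1.e-04  0.e+00 -1.e+00]
L [[384.7 102.5]]
R [[373.5 324.6]]
grip+ [[359.  171.6]]
grip- [[355.7 269.1]]
```

View pics/w1.png

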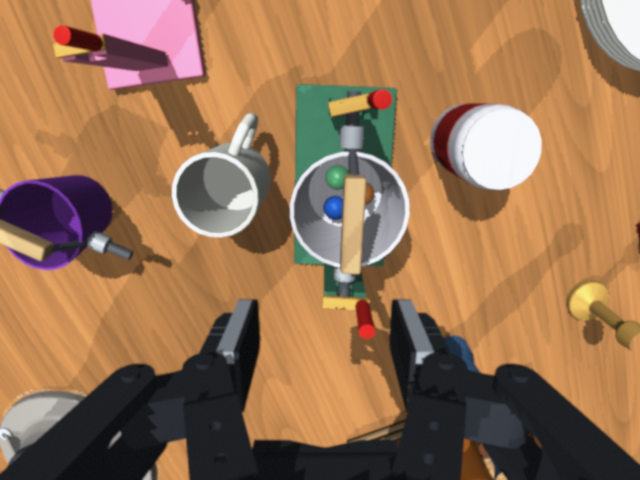

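The wrist view looks straight down on the bucket. The left knob top is at (380,100), the right knob top at (367,331), and the grip bar runs from (355,178) to (351,273).

```bash
python3 - <<'E'
from h import *
import pickle
c=pickle.load(open('w1.pkl','rb')); im=cv2.imread('pics/w1.png')[:,:,::-1].copy()
for w in((320,80,400,130),(345,290,385,345)):
    for b in blobs(im,w,(172,150,120),(6,255,255)): print(b)
h=cv2.cvtColor(im[165:285,330:375],cv2.COLOR_RGB2HSV); m=cv2.inRange(h,(10,60,170),(25,200,255))
k=max(cv2.findContours(m,0,1)[0],key=cv2.contourArea); rc=cv2.minAreaRect(k); print(rc)
bx=cv2.boxPoints(rc)+[330,165]; P=np.array([onz(c,p,.181)[:2] for p in bx]); print(P.round(4),P.mean(0))
e=[P[1]-P[0],P[2]-P[1]];print([ (np.linalg.norm(v),np.arctan2(v[1],v[0])) for v in e])
print('L',onz(c,(380.5,99.7),.182),'R',onz(c,(367,331),.182))
print('pin ends? collar mid', onz(c,(351.5,138),.129),onz(c,(344.5,276),.129))
E
```

```text
(array([381.31111111,  98.81269841]), np.int32(315), array([372,  90,  20,  19]))
(array([363.96636771, 321.35426009]), np.int32(446), array([357, 300,  19,  39]))
((22.95635986328125, 60.37281799316406), (20.42448616027832, 95.63053894042969), 2.8624050617218018)
[[0.4778 0.2187]
 [0.5023 0.2791]
 [0.5141 0.2741]
 [0.4905 0.2133]] [0.49619014 0.24628924]
[(np.float64(0.06510492152619354), np.float64(1.1853342615913005)), (np.float64(0.012878145229898719), np.float64(-0.3993061384375205))]
L [0.53763658 0.31615766 0.182     ] R [0.48073434 0.17002372 0.182     ]
pin ends? collar mid [0.51555214 0.29541982 0.129     ] [0.47428894 0.19310441 0.129     ]
```

Request:
carry_out([
  [-0.04,0.015,0,0.03,0.05],
  [-0.077,0.03,0,0.03,0.05],
  [-0.077,0.03,0.02,0.03,0.05],
  [-0.077,0.03,0.055,0.03,0.05],
  [-0.077,0.03,0.09,0.03,0.05],
  [-0.077,0.03,0.12,0.03,0.05],
  [-0.077,0.03,0.14,0.03,0.05],
  [-0.077,0.03,0.147,0.03,0.05],
])

```text
clock: 2.55
tcp_pos: [0.4801, 0.1694, 0.3207]
orientation: [-2.604, -1.758, 0.006]
contact_force: [-0.9, -0.3, 0.5]
grip_width: 0.0501
gripper_force: 0.0
```

Request:
carry_out([
  [0,0,0,0,0.03],
  [0,0,0,0,0.02],
  [0,0,0,0,0.012],
  [0,0,0,0,0.008],
  [0,0,0,0,0.005],
  [0,0,0,0,0.005],
  [0,0,0,0,0.005],
  [0,0,0,0,0.005],
], force=20)

```text
clock: 3.35
tcp_pos: [0.4809, 0.1698, 0.3237]
orientation: [-2.603, -1.757, -0.002]
contact_force: [-3.5, 1.7, 8.2]
grip_width: 0.0113
gripper_force: 20.8
```

```bash
python3 - <<'E'
from h import *
go((.4454,.1591,.323),-.38); o=r.get_obs(); print(o['grip_width'],o['gripper_force'],o['contact_force'].round(1))
cv2.imwrite('pics/w2.png',r.grab_frame('wrist')[:,:,::-1])
E
```

```text
tcp [0.4809 0.1698 0.3237] d [-0.0232 -0.0289  0.0006] roll -0.004 yang -0.384 down [ 4.0e-04  1.5e-03 -1.0e+00]
0.01130893457987348 20.845813751220703 [-3.5  1.7  8.2]
```

View pics/w2.png

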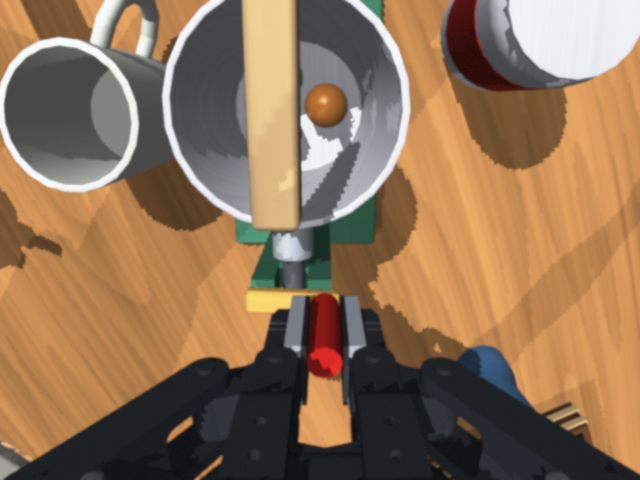

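The knob is pinched at about (325,340), with the plate still across the slot. Next I swing it along its arc.

Request:
carry_out([
  [-0.005,-0.001,-0.001,0,0.005],
  [-0.01,-0.003,-0.001,0,0.005],
  [-0.014,-0.006,-0.001,0,0.005],
  [-0.018,-0.01,-0.001,0,0.005],
  [-0.0205,-0.014,-0.001,0,0.005],
  [-0.0225,-0.019,-0.001,0,0.005],
  [-0.0233,-0.024,-0.001,0,0.005],
  [-0.0232,-0.029,-0.001,0,0.005],
])

```text
clock: 4.2
tcp_pos: [0.4465, 0.1539, 0.324]
orientation: [2.605, 1.746, -0.001]
contact_force: [2.2, -9.7, 2.2]
grip_width: 0.0116
gripper_force: 20.6
```

Request:
carry_out([
  [0,0,0,0,0.005],
  [0,0,0,0,0.02],
  [0,0,0,0,0.035],
  [0,0,0,0,0.045],
  [0,0,-0.02,0,0.05],
  [0,0,-0.06,0,0.05],
  [0,0,-0.1,0,0.05],
  [0,0,-0.11,0,0.05],
])

```text
clock: 5.0
tcp_pos: [0.4464, 0.1591, 0.4377]
orientation: [-2.604, -1.757, -0.011]
contact_force: [0.4, 0.7, -0.1]
grip_width: 0.0501
gripper_force: 0.0
```

```bash
python3 - <<'E'
from h import *
go((.5376,.3162,.323),-.38)
c=cam('wrist');im=r.grab_frame('wrist');cv2.imwrite('pics/w3.png',im[:,:,::-1])
for b in blobs(im,(0,0,640,480),(172,150,120),(6,255,255),60): print(b)
P=np.array([.4581,.1818]);print('piv px',proj(c,[*P,.182]), 'L px',proj(c,[.5376,.3162,.182]),'R17',proj(c,[.4454,.1591,.182]))
E
```

```text
tcp [0.4464 0.1591 0.4377] d [0.1791 0.0253 0.1159] roll -0.004 yang -0.384 down [ 0.0059  0.0041 -1.    ]
(array([323.81481481, 242.71193416]), np.int32(486), array([315, 224,  20,  35]))
piv px [[327.50636273 203.23519576]] L px [[ 377.02630338 -107.57165042]] R17 [[321.68334305 246.78737094]]
```

View pics/w3.png

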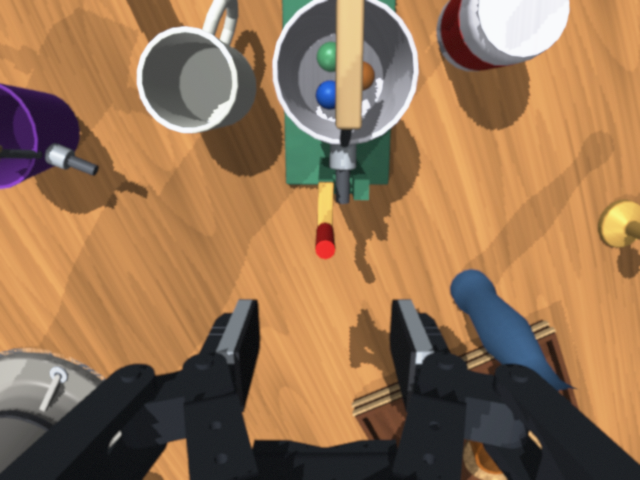

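The right keeper now points outward (plate (326,185), knob (325,250)), about 1.6 rad. Next is the left one.

Request:
carry_out([
  [0.04,0.005,0,0,0.05],
  [0.08,0.01,0,0,0.05],
  [0.12,0.018,0,0,0.05],
  [0.155,0.025,0,0,0.05],
  [0.179,0.0255,0,0,0.05],
  [0.179,0.0255,0.03,0,0.05],
  [0.179,0.0255,0.065,0,0.05],
  [0.179,0.0255,0.085,0,0.05],
])

```text
clock: 5.85
tcp_pos: [0.5347, 0.315, 0.3441]
orientation: [2.603, 1.758, -0.009]
contact_force: [-0.1, -0.6, 0.5]
grip_width: 0.0502
gripper_force: 0.0
```

```bash
python3 - <<'E'
from h import *
go((.5376,.3162,.324),-.38)
E
```

```text
tcp [0.5347 0.315  0.3441] d [0.0023 0.0023 0.0201] roll -0.003 yang -0.383 down [-0.0044 -0.0034 -1.    ]
```

Request:
carry_out([
  [0.001,0.001,0.01,0,0.05],
  [0.001,0.001,0.018,0,0.05],
  [0.001,0.001,0.018,0,0.035],
  [0.001,0.001,0.018,0,0.02],
  [0.001,0.001,0.018,0,0.01],
  [0.001,0.001,0.018,0,0.005],
  [0.001,0.001,0.018,0,0.005],
  [0.001,0.001,0.018,0,0.005],
], force=20)

```text
clock: 6.65
tcp_pos: [0.5383, 0.3156, 0.3319]
orientation: [2.604, 1.756, 0.005]
contact_force: [5.3, -0.1, 2.8]
grip_width: 0.0111
gripper_force: 20.9
```

```bash
python3 - <<'E'
from h import *
go((.5201,.3463,.324),-.38);o=r.get_obs(); print(o['grip_width'],o['gripper_force'],o['contact_force'].round(1))
E
```

```text
tcp [0.5383 0.3156 0.3319] d [ 0.0216 -0.0284  0.0078] roll -0.005 yang -0.385 down [ 0.0031  0.0013 -1.    ]
0.011085247664998044 20.90418666601181 [ 5.3 -0.1  2.8]
```

Request:
carry_out([
  [0.0042,-0.001,0,0,0.005],
  [0.009,-0.0034,0,0,0.005],
  [0.013,-0.0066,0,0,0.005],
  [0.0165,-0.0105,0,0,0.005],
  [0.019,-0.015,0,0,0.005],
  [0.0207,-0.02,0,0,0.005],
  [0.0213,-0.025,0,0,0.005],
  [0.021,-0.03,0,0,0.005],
])

```text
clock: 7.45
tcp_pos: [0.5188, 0.3476, 0.3321]
orientation: [2.604, 1.757, 0.01]
contact_force: [9.5, 4.1, -0.2]
grip_width: 0.0109
gripper_force: 20.6
```

Request:
carry_out([
  [0,0,0,0,0.005],
  [0,0,0,0,0.02],
  [0,0,0,0,0.035],
  [0,0,0,0,0.045],
  [0,0,-0.02,0,0.05],
  [0,0,-0.05,0,0.05],
  [-0.03,0,-0.08,0,0.05],
  [-0.07,0,-0.09,0,0.05],
])

```text
clock: 8.25
tcp_pos: [0.4913, 0.2826, 0.4232]
orientation: [-2.602, -1.76, -0.006]
contact_force: [1.6, -0.3, -0.3]
grip_width: 0.0504
gripper_force: 0.0
```

```bash
python3 - <<'E'
from h import *
go((.4965,.2465,.335),-.3855)
c=cam('wrist');im=r.grab_frame('wrist');cv2.imwrite('pics/w4.png',im[:,:,::-1])
h=cv2.cvtColor(im,cv2.COLOR_RGB2HSV);print('grip px',proj(c,[.4965,.2465,.181]))
for b in blobs(im,(200,0,500,300),(10,60,170),(25,200,255),300): print(b)
for b in blobs(im,(200,0,500,300),(172,150,120),(6,255,255),60): print(b, onz(c,b[0],.17))
E
```

```text
tcp [0.4913 0.2826 0.4232] d [-0.0319  0.018   0.0881] roll 0.004 yang -0.381 down [ 0.003   0.0026 -1.    ]
grip px [[356.03548679 305.15413199]]
(array([356.62175634, 102.53386348]), np.int32(52564), array([200,   0, 300, 300]))
(array([356.31374322, 275.49909584]), np.int32(1106), array([345, 252,  24,  48]))
(array([325.58932715, 125.13457077]), np.int32(431), array([315, 113,  22,  25])) [0.51709593 0.34503058 0.17      ]
```

View pics/w4.png

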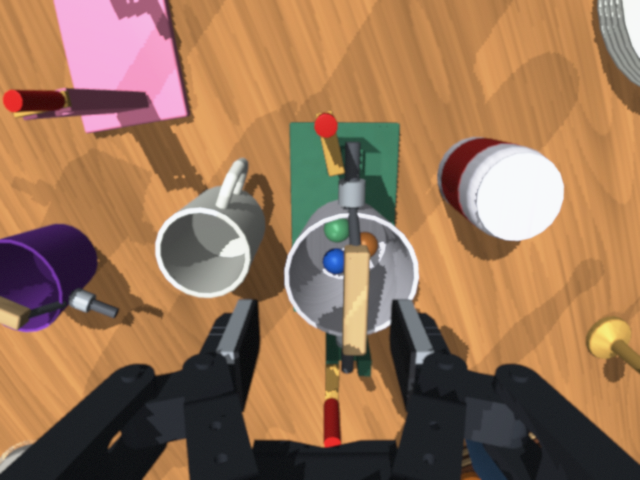

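Both keepers point outward (left knob (325,125), right knob (332,420)). The grip bar centre is at (356,301). I approach above it.

Request:
carry_out([
  [-0.015,0.009,0,0,0.05],
  [-0.032,0.018,0,0,0.05],
  [-0.032,0.018,0.02,0,0.05],
  [-0.032,0.018,0.05,0,0.05],
  [-0.032,0.018,0.065,0,0.05],
  [-0.032,0.018,0.065,0,0.05],
  [-0.032,0.018,0.065,0,0.05],
  [-0.032,0.018,0.065,0,0.05],
])

```text
clock: 9.1
tcp_pos: [0.4964, 0.245, 0.3565]
orientation: [2.605, 1.756, 0.002]
contact_force: [0.3, -0.4, 0.5]
grip_width: 0.0502
gripper_force: 0.0
```

```bash
python3 - <<'E'
from h import *
go((.4965,.2465,.328),-.3855); print(r.get_obs()['joints'].round(2))
E
```

```text
tcp [0.4964 0.245  0.3565] d [ 0.0014 -0.0005  0.0285] roll 0.001 yang -0.384 down [ 1.1e-03  6.0e-04 -1.0e+00]
[-0.93  0.35  0.44  1.92 -0.19  0.91 -0.77]
```

Request:
carry_out([
  [0.001,0,0.012,0,0.05],
  [0.001,0,0.024,0,0.05],
  [0.001,0,0.028,0,0.05],
  [0.001,0,0.028,0,0.04],
  [0.001,0,0.028,0,0.03],
  [0.001,0,0.028,0,0.024],
  [0.001,0,0.028,0,0.02],
  [0.001,0,0.028,0,0.017],
], force=40)

```text
clock: 9.9
tcp_pos: [0.4963, 0.2461, 0.328]
orientation: [-2.604, -1.757, -0.001]
contact_force: [0.6, -0.2, 0.7]
grip_width: 0.017
gripper_force: 0.0
```

Request:
carry_out([
  [0,0,0,0,0.015],
  [0,0,0,0,0.012],
  [0,0,0,0,0.008],
  [0,0,0,0,0.005],
  [0,0,0,0,0.005],
  [0,0,0,0,0.005],
  [0,0,0,0,0.005],
  [0,0,0,0,0.005],
], force=50)

```text
clock: 10.7
tcp_pos: [0.4964, 0.246, 0.328]
orientation: [2.605, 1.757, 0.001]
contact_force: [-0.5, -1.6, 5.4]
grip_width: 0.0131
gripper_force: 49.1
```

```bash
python3 - <<'E'
from h import *
go((.4965,.2465,.53),-.3855); o=r.get_obs(); print(o['grip_width'],o['gripper_force'],o['contact_force'].round(1),o['moment'].round(2))
E
```

```text
tcp [0.4964 0.246  0.328 ] d [ 0.0006 -0.     -0.202 ] roll 0.001 yang -0.384 down [ 4.e-04  3.e-04 -1.e+00]
0.013138524019164181 49.09638047218323 [-0.5 -1.6  5.4] [-0.24  0.12  0.  ]
```

Request:
carry_out([
  [0,0,-0.002,0,0.005],
  [0,0,-0.006,0,0.005],
  [0,0,-0.012,0,0.005],
  [0,0,-0.02,0,0.005],
  [0,0,-0.03,0,0.005],
  [0,0,-0.04,0,0.005],
  [0,0,-0.05,0,0.005],
  [0,0,-0.06,0,0.005],
], force=70)

```text
clock: 11.5
tcp_pos: [0.4962, 0.246, 0.3888]
orientation: [-2.604, -1.757, -0.001]
contact_force: [0.5, -0.4, -3.0]
grip_width: 0.013
gripper_force: 68.4
```

Request:
carry_out([
  [0,0,-0.012,0,0.005],
  [0,0,-0.03,0,0.005],
  [0,0,-0.05,0,0.005],
  [0,0,-0.07,0,0.005],
  [0,0,-0.09,0,0.005],
  [0,0,-0.11,0,0.005],
  [0,0,-0.13,0,0.005],
  [0,0,-0.14,0,0.005],
])

```text
clock: 12.3
tcp_pos: [0.4964, 0.2457, 0.53]
orientation: [-2.605, -1.756, -0.004]
contact_force: [-0.3, 0.2, -2.5]
grip_width: 0.0126
gripper_force: 68.4
```

```bash
python3 - <<'E'
from h import *
# tray: tool y along tumbler line
go((.540,-.236,.53),-1.411); o=r.get_obs(); print(o['grip_width'],o['gripper_force'],o['contact_force'].round(1),o['moment'].round(2),o['joints'].round(2))
cv2.imwrite('pics/s5.png',r.grab_frame('side')[:,:,::-1])
E
```

```text
tcp [0.4964 0.2457 0.53  ] d [-0.4302  0.2211 -0.0007] roll 1.027 yang -0.384 down [ 0.0022  0.0017 -1.    ]
0.012597436091010338 68.38162779808044 [-0.3  0.2 -2.5] [ 0.02 -0.03  0.02] [-0.98  0.18  0.49  1.71 -0.09  1.27 -0.86]
```

View pics/s5.png

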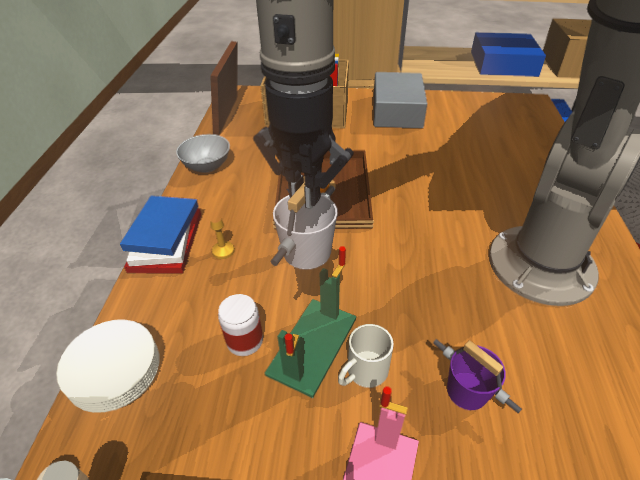

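The bucket is lifted level and clear of the stand, at about (305,230) in the side view. I carry it across gently.

Request:
carry_out([
  [-0.005,0.003,0,0.01,0.005],
  [-0.016,0.008,0,0.035,0.005],
  [-0.032,0.016,0,0.075,0.005],
  [-0.052,0.027,0,0.12,0.005],
  [-0.073,0.037,0,0.17,0.005],
  [-0.094,0.048,0,0.22,0.005],
  [-0.115,0.059,0,0.27,0.005],
  [-0.136,0.07,0,0.32,0.005],
])

```text
clock: 13.15
tcp_pos: [0.5102, 0.0912, 0.5278]
orientation: [-2.854, -1.312, -0.001]
contact_force: [0.4, 0.1, -2.5]
grip_width: 0.013
gripper_force: 68.4
```

```bash
python3 - <<'E'
from h import *
go((.540,-.236,.53),-1.411)
E
```

```text
tcp [0.5102 0.0912 0.5278] d [-0.2289  0.2356 -0.0023] roll 0.702 yang -0.709 down [ 2.e-04  3.e-04 -1.e+00]
```

Request:
carry_out([
  [-0.016,0.016,0,0.05,0.005],
  [-0.032,0.033,0,0.1,0.005],
  [-0.048,0.049,0,0.15,0.005],
  [-0.064,0.066,0,0.2,0.005],
  [-0.08,0.082,0,0.25,0.005],
  [-0.096,0.099,0,0.3,0.005],
  [-0.112,0.115,0,0.35,0.005],
  [-0.128,0.132,0,0.4,0.005],
])

```text
clock: 13.95
tcp_pos: [0.5279, -0.0911, 0.5277]
orientation: [3.058, 0.721, 0.0]
contact_force: [-0.1, 0.5, -2.7]
grip_width: 0.0129
gripper_force: 68.4
```

```bash
python3 - <<'E'
from h import *
go((.540,-.236,.53),-1.411)
E
```

```text
tcp [ 0.5279 -0.0911  0.5277] d [-0.0539  0.135  -0.0023] roll 0.303 yang -1.108 down [ 0. -0. -1.]
```

Request:
carry_out([
  [-0.008,0.021,0,0.045,0.005],
  [-0.017,0.042,0,0.09,0.005],
  [-0.025,0.063,0,0.135,0.005],
  [-0.033,0.083,0,0.18,0.005],
  [-0.041,0.102,0,0.225,0.005],
  [-0.047,0.118,0,0.265,0.005],
  [-0.052,0.13,0,0.29,0.005],
  [-0.054,0.135,0,0.3,0.005],
])

```text
clock: 14.75
tcp_pos: [0.5401, -0.236, 0.5276]
orientation: [3.13, 0.257, -0.001]
contact_force: [-0.5, -0.6, -3.5]
grip_width: 0.013
gripper_force: 68.3
```

```bash
python3 - <<'E'
from h import *
go((.540,-.236,.40),-1.411)
im=r.grab_frame('wrist');cv2.imwrite('pics/w6.png',im[:,:,::-1])
c=cam('wrist')
print('pad ctr',proj(c,[.54,-.236,.01]),'tumb',proj(c,[[.5227,-.1402,.094],[.5533,-.33,.094]]))
cv2.imwrite('pics/sc6.png',r.grab_frame('scene')[:,:,::-1])
E
```

```text
tcp [ 0.5401 -0.236   0.5276] d [-1.000e-04 -1.000e-04  1.276e-01] roll 0.004 yang -1.407 down [-4.e-04 -9.e-04 -1.e+00]
pad ctr [[323.49787514 170.65103222]] tumb [[225.33636049 186.00740356]
 [418.86198574 186.91128269]]
```

View pics/w6.png

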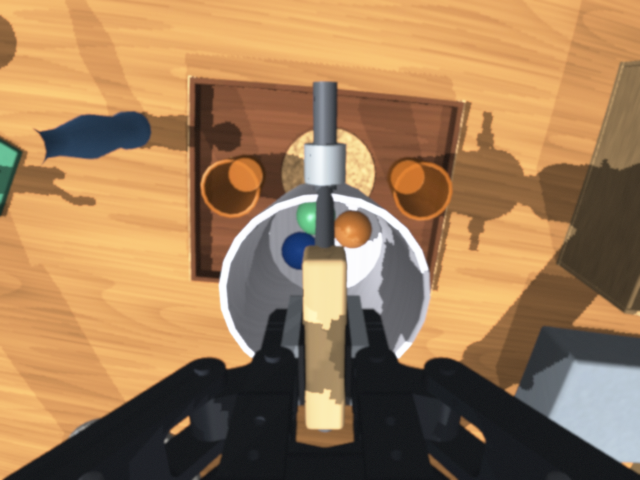

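The wrist view shows all three marbles inside. The pad is at about (330,172) and the tumbler mouths at (231,187) and (422,190), a few px right of prediction. I refine the pad centre.

```bash
python3 - <<'E'
from h import *
im=cv2.imread('pics/w6.png')[:,:,::-1].copy(); c=cam('wrist')
x0,y0=275,118
h=cv2.cvtColor(im[y0:215,x0:385],cv2.COLOR_RGB2HSV); m=cv2.inRange(h,(12,70,110),(26,255,255)); m=cv2.morphologyEx(m,cv2.MORPH_OPEN,np.ones((3,3)))
L=[]
for row in range(12,70,2):
    xs=np.flatnonzero(m[row]); 
    if len(xs)>20: L+= [(xs[0]+x0,row+y0),(xs[-1]+1+x0,row+y0)]
P=np.array([onz(c,p,.01)[:2] for p in L])
from scipy.optimize import least_squares
f=least_squares(lambda v:np.hypot(*(P-v).T)-.055,[.54,-.236],loss='soft_l1',f_scale=.001)
print('pad',f.x,'resid',np.abs(f.fun).round(4))
T=[onz(c,p,.094)[:2] for p in((231,187),(422,190))]; print(T,np.mean(T,0),np.diff(T,axis=0))
# grip bar position in hand
bx=[onz(c,p,.53-.155+.008)[:2] for p in((325,247),(324,430))];print('bar',bx,np.mean(bx,0))
E
```

```text
pad [ 0.5389323  -0.24110249] resid [0.0001 0.0009 0.0001 0.0009 0.0005 0.     0.0003 0.0009 0.0004 0.0001
 0.0007 0.0007 0.0011 0.0003 0.0008 0.0002 0.0006 0.     0.0005 0.0001
 0.0016 0.0001 0.0007 0.0001 0.0002 0.0004 0.0002 0.0008 0.0004 0.0002
 0.0002 0.0008 0.0002 0.0004 0.0005 0.0013 0.0004 0.0011 0.0003 0.001
 0.0003 0.001  0.0004 0.0011 0.0006 0.0013 0.0009 0.0016 0.0013 0.002
 0.0006 0.0013 0.0012 0.002  0.0019 0.0015]
[array([ 0.5225663, -0.1446324]), array([ 0.55110195, -0.33247803])] [ 0.53683413 -0.23855521] [[ 0.02853565 -0.18784563]]
bar [array([ 0.5779167, -0.2297584]), array([ 0.51034134, -0.2407924 ])] [ 0.54412902 -0.2352754 ]
```

```bash
python3 - <<'E'
from h import *
go((.536,-.2412,.29),-1.411)
E
```

```text
tcp [ 0.5403 -0.2349  0.5276] d [-0.0052  0.0054  0.2376] roll 0.006 yang -1.405 down [-4.e-04 -3.e-04 -1.e+00]
```

Request:
carry_out([
  [-0.001,0.002,0.005,0,0.005],
  [-0.003,0.004,0.015,0,0.005],
  [-0.005,0.006,0.03,0,0.005],
  [-0.005,0.006,0.05,0,0.005],
  [-0.005,0.006,0.07,0,0.005],
  [-0.005,0.006,0.09,0,0.005],
  [-0.005,0.006,0.11,0,0.005],
  [-0.005,0.006,0.13,0,0.005],
])

```text
clock: 15.65
tcp_pos: [0.536, -0.2404, 0.3956]
orientation: [-3.13, -0.262, 0.002]
contact_force: [0.8, -0.3, -3.1]
grip_width: 0.0128
gripper_force: 68.4
```

Request:
carry_out([
  [0,0,0.02,0,0.005],
  [0,0,0.04,0,0.005],
  [0,0,0.058,0,0.005],
  [0,0,0.073,0,0.005],
  [0,0,0.085,0,0.005],
  [0,0,0.093,0,0.005],
  [0,0,0.098,0,0.005],
  [0,0,0.1,0,0.005],
])

```text
clock: 16.45
tcp_pos: [0.5366, -0.241, 0.2975]
orientation: [3.131, 0.262, 0.0]
contact_force: [-0.3, -1.1, -2.3]
grip_width: 0.0127
gripper_force: 68.4
```

```bash
python3 - <<'E'
from h import *
go((.536,-.2412,.278),-1.411); o=r.get_obs(); print(o['contact_force'].round(1))
cv2.imwrite('pics/s7.png',r.grab_frame('side')[130:330,180:440,::-1].repeat(2,0).repeat(2,1))
E
```

```text
tcp [ 0.5366 -0.241   0.2975] d [-0.0006  0.0001  0.0195] roll 0.007 yang -1.404 down [ 0. -0. -1.]
[-0.3 -1.1 -2.3]
```

View pics/s7.png

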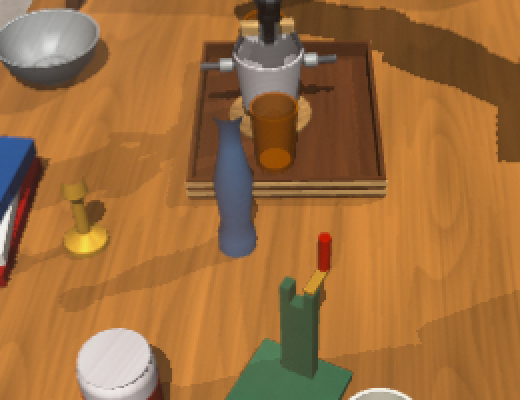

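The bucket hangs level just above the pad at about (270,75) in the crop, with trunnions across the tumbler line. I lower it slowly.

Request:
carry_out([
  [0,0,0.004,0,0.005],
  [0,0,0.008,0,0.005],
  [0,0,0.011,0,0.005],
  [0,0,0.013,0,0.005],
  [0,0,0.015,0,0.005],
  [0,0,0.017,0,0.005],
  [0,0,0.018,0,0.005],
  [0,0,0.018,0,0.005],
])

```text
clock: 17.3
tcp_pos: [0.5365, -0.2409, 0.2795]
orientation: [-3.131, -0.262, 0.0]
contact_force: [0.1, -0.7, -2.1]
grip_width: 0.0125
gripper_force: 68.4
```

Request:
carry_out([
  [0,0,0.0005,0,0.005],
  [0,0,0.001,0,0.005],
  [0,0,0.0015,0,0.005],
  [0,0,0.002,0,0.005],
  [0,0,0.002,0,0.005],
  [0,0,0.002,0,0.005],
  [0,0,0.002,0,0.005],
  [0,0,0.002,0,0.005],
])

```text
clock: 18.1
tcp_pos: [0.5365, -0.2411, 0.2782]
orientation: [-3.131, -0.261, -0.001]
contact_force: [-2.9, 1.3, 5.7]
grip_width: 0.0125
gripper_force: 69.5
```

Request:
carry_out([
  [0,0,0,0,0.013],
  [0,0,0,0,0.016],
  [0,0,0,0,0.02],
  [0,0,0,0,0.026],
  [0,0,0,0,0.034],
  [0,0,0,0,0.042],
  [0,0,0,0,0.045],
  [0,0,0,0,0.045],
], force=20)

```text
clock: 18.9
tcp_pos: [0.5365, -0.2409, 0.2777]
orientation: [3.131, 0.262, 0.0]
contact_force: [0.4, 1.0, -0.0]
grip_width: 0.045
gripper_force: 0.0
```

Request:
carry_out([
  [0,0,-0.01,0,0.045],
  [0,0,-0.03,0,0.045],
  [0,0,-0.06,0,0.045],
  [0,0,-0.1,0,0.045],
  [0,0,-0.14,0,0.045],
  [0,0,-0.18,0,0.045],
  [0,0,-0.2,0,0.045],
  [0,0,-0.2,0,0.045],
])

```text
clock: 19.7
tcp_pos: [0.5367, -0.242, 0.4818]
orientation: [3.129, 0.261, 0.01]
contact_force: [0.3, -0.4, 0.1]
grip_width: 0.0453
gripper_force: 0.0
```

```bash
python3 - <<'E'
from h import *
o=r.get_obs(); print(o['tcp_pos'],o['contact_force'].round(1))
w=cv2.resize(r.grab_frame('wrist'),(400,300)); s=r.grab_frame('scene')[180:380,120:440]; s=cv2.resize(s,(400,250))
cv2.imwrite('pics/f.png',np.vstack([w,s])[:,:,::-1])
E
```

```text
[ 0.53667261 -0.24199253  0.48176324] [ 0.3 -0.4  0.1]
```

View pics/f.png

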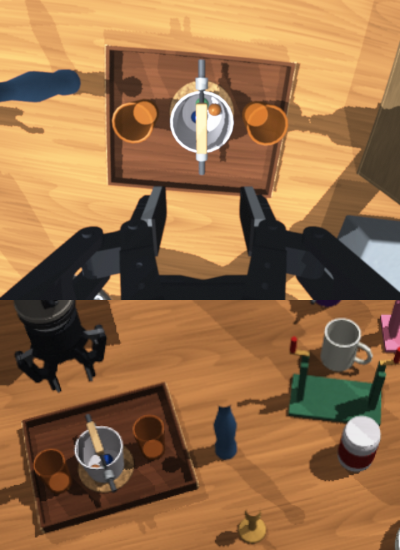

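The bucket stands upright on the pad between the untouched tumblers, at (202,120) in the wrist half, with the gripper clear.

```bash
python3 -c "
from bench import r
print(r.hand_in())"
```

```text
the job is handed in; nothing more can be done
None
```

I turned both keepers outward, lifted the bucket straight off its pivots, and set it upright on the cork pad between the two tumblers, then let go and handed the job in at about 20 s; the marbles were last clearly seen, all three inside, just before lowering, and hand-in returned no verdict.

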